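# Slide the brass bead gauge over the tray edge and put it in the dish

### The job

The brass bead gauge lies too flat on the pine tray table to be gripped. Slide it out over the tray's open front edge until about a third of it sticks out, without letting it fall; then pick it up and lay it flat in the white ceramic dish. Leave the aluminium ruler where it is.

Things in the scene. Friction and masses are not known exactly. Their poses are not given: they have to be found in the camera images.
- gauge: Brass (yellow) bead gauge: flat bar 140 x 38 x 2.5 mm, 110 g, dark dots on top. Origin: centre of its underside; x along its length, z up. Starts flat on the tray table, its -x end 15 to 45 mm behind the open front edge, length within 0.2 rad of square to it; 35 mm clear on both long sides. Pressed from above by a fingertip at 5 to 20 N it slides with the fingertip.
- stand: Low pine tray table, fixed: level board 260 (x) x 380 (y) mm, upper face 60 mm above the origin, which is the centre of its footprint. Open front edge (no rim) at x = -130 mm, towards the robot, clear space before and below it. Rims 12 mm high along the back and sides. A wooden bead bowl, 24 mm high, 60 mm wide, stands near the back rim (x about +88 mm).
- dish: White ceramic dish, fixed, on the left or right of the tray table: rectangular, open, 220 mm (x) x 160 mm (y) x 22 mm high, walls and floor 6 mm thick. Origin at the centre of its underside, inner floor at z = 6 mm.
- ruler: The aluminium (grey) ruler, not to be moved: same size as the gauge (140 x 38 x 2.5 mm, 40 g), with black tick marks along one side of its top. Origin at the centre of its underside, x along its length. It lies on the tray table beside the gauge, left or right of it.
Mind the look-alikes: they are no part of the job. What is meant by the gauge is not pink, and is the smaller of those in its own colour.

How it is judged:
On the way, in this order (a step that is already met when the one before it is completed fails the run):
1. the gauge sticks out at least 25 mm past the tray's open front edge, still lying flat on the tray (x of gauge in the frame of stand below -0.085 m and z of gauge in the frame of stand between 0.057 and 0.066 m and angle between gauge's own z axis and vertical below 0.1 rad), for 0.2 s.
2. the gauge is held in the fingers, lifted at least 20 mm off the tray (z of gauge in the frame of stand above 0.08 m and contact force between the fingers and gauge above 1 N), for 0.1 s.
At the end, for the whole second after the job is handed in: the gauge lies at rest and released flat (within 0.1 rad of level) on the floor of the white dish, its centre within 45 mm of the dish's centre along the dish and 60 mm across it and under 12 mm above the dish's underside; the ruler is within 20 mm of where it started (x of gauge in the frame of dish between -0.045 and 0.045 m and y of gauge in the frame of dish between -0.06 and 0.06 m and z of gauge in the frame of dish below 0.012 m and angle between gauge's own z axis and vertical below 0.1 rad and linear speed of gauge below 0.02 m/s and distance of ruler from where it was at the start of the episode below 0.02 m); the robot touches nothing.
It fails at once if the gauge falls onto the surface below the tray (height (world z) of gauge below 0.03 m and horizontal distance between gauge and dish above 0.12 m).
It fails at once if the ruler is pushed more than 20 mm (distance of ruler from where it was at the start of the episode above 0.02 m).
It also fails if it takes over 51 s, if anything falls off the work surface, if the arm or the gripper's body presses on something with over 40 N, if the wrist force passes 120 N, or if a joint passes its speed limit or range.

### The arm

A 6-joint arm with a two-finger parallel gripper is mounted at the origin on the work surface. World frame = base frame: x ahead of the robot, y to its left, z up, the work surface at z = 0. Lengths are in m, angles in rad, forces in N, time in s.
With the tool pointing down it reaches from about 0.3 to 0.85 m from the base axis. Payload 5.4 kg.
Tool frame: the origin (TCP) lies on the centre line of the jaws, within the pads' length; the fingertips stand 8 mm ahead of it and the grasp point (between the pads) lies 11 mm behind it; z points along the fingers, y is the line along which they close (so a half turn about z gives the same grasp; the last joint's range is limited). The gripper opens to 85 mm and grips with 20 to 120 N. Pads are 22 mm wide; open, the fingers measure 114 mm over their backs; the gripper's body (76 mm by 85 mm) begins 54 mm behind the grasp point. The pads swing forward as they close: fully open they stand 13 mm farther back than shut.
Start: joints at [1.067, 0.158, 1.597, -0, 1.386, -0.21], TCP at [0.167, 0.55, 0.239] pointing down, gripper open.
Joint ranges: [-2.91, 2.91], [-0.94, 2.29], [0.18, 2.7], [-1.29, 4.43], [0.17, 2.64], [-3, 3]. Speed limits (rad/s): [2.57, 2.57, 3.14, 3.14, 3.14, 3.14].

### API

Orientations are given as a rotation vector (axis times angle).
In Python, from bench import ctrl gives the robot as it stands.
- The arm moves only by the tool jog_arm, never from a script. Its argument "series" is a list of rows, each a list of 7 numbers: the turn, a rotation vector about the tool's x, y, z in rad, then the shift along the tool's x, y, z in mm, then the opening, from 0 (shut) to 1 (fully open). In form: [[ax, ay, az, x, y, z, claw], ...]. A call has 1 to 8 rows; each row shifts and turns the commanded pose from where the row before left it, along the tool's axes as they then stand; what a row does not reach is not made up. A row lasts 1/12 s, in which the tool goes at most 41.7 mm and 7.16 degrees, less where a joint would pass 70% of its speed; a pose out of reach is approached as far as the arm can. A call is refused whole if a number of a shift passes 41.7 or a number of a turn 0.125, either way. A call with a gripper value outside its range is refused whole. The fingers move at their own pace and stop on an object; the grip force is fixed at half the most. Time passes only in rows, so rows that do not move let the fingers close. It gives the time, the measured TCP pose, the force, the opening and the grip force at its end, in the units of the state.
- ctrl.observe(): the state, without advancing time (a new reading comes with each control period).
- ctrl.get_image(name): name is "scene" or "top" or "wrist"; returns (picture, depth): 420x560x3 uint8, red, green, blue; 420x560 float32, m along the optical axis (not along the pixel's ray), 0 where there is no reading.
- ctrl.camera_info(name): a dict with "K" (3x3 intrinsics, pixels), "origin" and "rotation" of the camera in the world. Camera axes: x right, y down, z forward; pixel columns grow to the right and rows downward; lengths in m; the calibration is good to about 2 mm. The wrist camera is an equidistant fisheye: a pixel r from the principal point sees the ray r / f radians off the axis. A picture is of the moment at which its call begins: read the wrist's pose just before it. camera_info takes no time and is no camera call; for the wrist camera it gives the pose at the moment of the call.
- ctrl.finish_job(): hands the job in; it is judged then, once.
Trained networks look in the newest picture that a camera, given by its name, has taken for a name from the list of things; names that differ only in an ending like _2 or _b are one class to them, and where a whole thing is asked for, a point or a joint stands for the part that bears it (a point fixed in the world has none). Each returns a list of dicts, best first, with "p" (0 to 1); they miss things now and then, are a little off and sometimes report something else, mostly with a low value. They report only what shows in the picture. A call takes as long as a camera call. They do not tell look-alikes from the thing itself.
- ctrl.trace(camera, thing): "pixels" (420x560 bool, what is visible of it) and "centre" ([column, row] in pixels, amid what is visible of it).
The state is a dict: "time_s": time; "joint_pos": joint angles; "qd": joint speeds; "joint_torque": joint torques, N m; "ee_pos": TCP position; "orientation": TCP orientation; "ft_force": force on the tool from outside, world axes, zero at the start; "torque": the same for the moment, N m; "gripper_width": finger opening in m; "finger_force": force on a finger pad.
Only numpy, scipy, OpenCV 4.12 (cv2) and the standard library are available. Lean on these libraries where they do the work, as an engineer would, in place of code of your own. Each camera call takes 0.05 s, during which the arm holds its last target. There are 200 camera calls.

## Working session

There is one attempt and no reset: what is moved stays moved. The work goes in short steps, Python scripts to look and compute and a tool call to move; the robot and the scene stay as the last step left them, time stands still between calls to the robot, and variables do not carry over. Pictures are saved under pics/ and viewed, at most 10 in all, crops included, and the job is handed in when it is done.

Besides the shell and the picture viewer there is one more tool, called after "Request:" by a JSON object that holds its "name" and its "arguments", one argument or row to a line. jog_arm: Moves the arm, as the interface text tells. Its arguments: {"type":"object","properties":{"series":{"type":"array"}},"required":["series"]}

```bash
mkdir -p pics; ls; cat > h.py <<'E'
import numpy as np,cv2
from bench import ctrl
def pts(cam,depth,mask):
    i=ctrl.camera_info(cam);K=np.array(i["K"]);R=np.array(i["rotation"]);o=np.array(i["origin"])
    v,u=np.nonzero(mask&(depth>0));z=depth[v,u]
    c=np.stack([(u-K[0,2])/K[0,0]*z,(v-K[1,2])/K[1,1]*z,z],1)
    return c@R.T+o
def rect(P):
    r=cv2.minAreaRect((P[:,:2]*1000).astype(np.float32)); return r,np.median(P[:,2])*1000
E
python3 - <<'E'
from h import *
s=ctrl.observe();print(s["time_s"],s["ee_pos"],s["orientation"],s["gripper_width"])
for c in ["top","scene"]:
    im,d=ctrl.get_image(c);cv2.imwrite(f"pics/{c}0.png",im[:,:,::-1]);np.save(c+"d.npy",d)
    for t in ["gauge","stand","dish","ruler"]:
        for x in ctrl.trace(c,t):
            m=np.array(x["pixels"]);P=pts(c,d,m)
            print(c,t,round(x["p"],2),np.round(x["centre"]),m.sum(),rect(P) if len(P) else 0)
E
```

```text
pics
0.0 [0.16620727 0.54983559 0.2382879 ] [-4.59726421e-01 -3.10703296e+00  2.84995756e-03] 0.08554966328111403Traceback (most recent call last):
  File "<stdin>", line 7, in <module>
  File "h.py", line 7, in pts
    return c@R.T+o
           ~~~~~^~
ValueError: operands could not be broadcast together with shapes (652,) (3,)
```

View pics/top0.png

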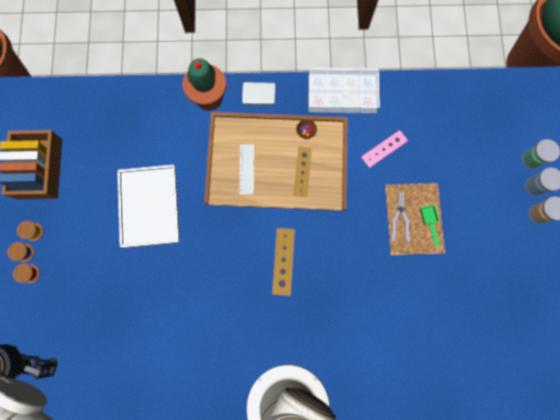

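The top view shows three candidates: brass at (302,171) on the tray, a larger brass one at (283,262) on the table, and a pink one at (384,148). The one on the tray fits, being brass, the smaller of the two and lying on the tray. The ruler is at (246,169) and the dish at (148,206).

```bash
sed -i 's/R=np.array(i\["rotation"\])/R=np.array(i["rotation"]);R=cv2.Rodrigues(R.astype(float))[0] if R.size==3 else R/' h.py
python3 - <<'E'
from h import *
for c in ["top","scene"]:
    im,d=ctrl.get_image(c);cv2.imwrite(f"pics/{c}0.png",im[:,:,::-1])
    if c=="top": cv2.imwrite("pics/crop.png",cv2.resize(im[100:300,190:410,::-1],None,fx=3,fy=3)[:600])
    for t in ["gauge","stand","dish","ruler"]:
        for x in ctrl.trace(c,t):
            m=np.array(x["pixels"])
            P=pts(c,d,m)
            if len(P):
                z=np.median(P[:,2]);Q=P[abs(P[:,2]-z)<.02]
                r,zz=rect(Q);print(c,t,round(x["p"],2),np.round(x["centre"]),m.sum(),np.round(r[0]),np.round(r[1]),round(r[2],1),round(zz,1))
print(ctrl.camera_info("top"))
E
```

```text
top gauge 0.71 [302. 173.] 647 [618. -53.] [ 38. 137.] 82.7 63.4
top gauge 0.65 [285. 258.] 1181 [379.   4.] [ 51. 182.] 86.1 4.0
top gauge 0.64 [387. 147.] 581 [ 700. -297.] [ 38. 139.] 33.1 3.3
top stand 0.84 [274. 162.] 11072 [652.  16.] [380. 262.] 86.4 61.2
top dish 0.78 [146. 207.] 4574 [544. 383.] [227. 168.] 4.3 7.5
top ruler 0.58 [244. 168.] 712 [629.  98.] [ 39. 140.] 89.8 63.2
scene gauge 0.78 [183. 179.] 397 [ 702. -299.] [ 44. 139.] 33.5 3.9
scene gauge 0.69 [326. 205.] 822 [381.   4.] [ 55. 188.] 84.5 4.2
scene gauge 0.61 [241. 208.] 659 [620. -59.] [ 55. 145.] 83.6 63.1
scene stand 0.93 [244. 237.] 10672 [653.  15.] [387. 261.] 86.4 61.3
scene dish 0.63 [358. 334.] 6407 [538. 374.] [234. 172.] 4.1 7.2
scene ruler 0.59 [267. 250.] 718 [631.  97.] [ 46. 142.] 87.1 63.2
{'K': array([[465.21709366,   0.        , 276.36025362],
       [  0.        , 465.21709366, 206.25326032],
       [  0.        ,   0.        ,   1.        ]]), 'origin': array([0.27724589, 0.02315028, 1.29351881]), 'rotation': array([-2.09791464,  2.138217  , -0.21048137])}
```

View pics/crop.png

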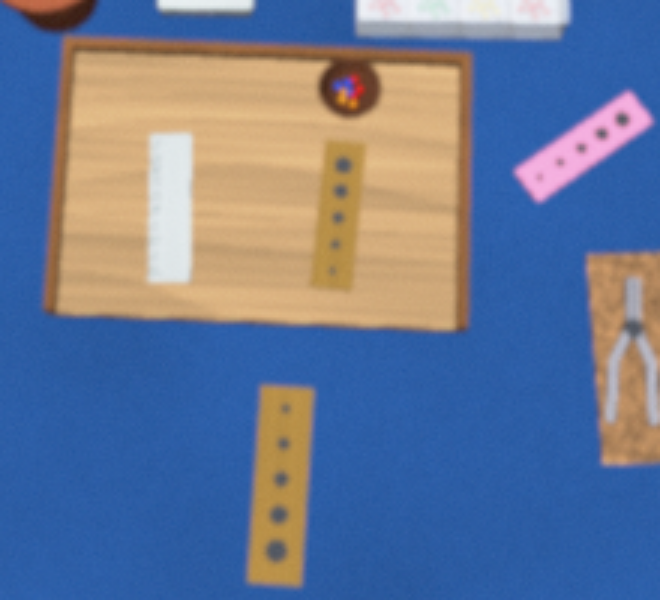

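The crop confirms it: the smaller brass gauge is on the tray. At about 38x137 mm it matches the stated size, while the look-alike on the table measures 51x182. The gauge centre is (0.618,-0.054), yaw -7.3°, with its end 30 mm behind the edge.

Request:
{"name": "jog_arm", "arguments": {
  "series": [
    [0, 0, -0.083, 0, 0, 0, 0],
    [0, 0, -0.083, 0, 0, 0, 0],
    [0, 0, 0, -28, -28, 0, 0],
    [0, 0, 0, -28, -28, 0, 0],
    [0, 0, 0, -28, -28, 0, 0],
    [0, 0, 0, -28, -28, 0, 0],
    [0, 0, 0, -28, -28, 0, 0],
    [0, 0, 0, -28, -28, 0, 0]
  ]
}}

```text
time_s: 1.27
ee_pos: [0.3125, 0.3608, 0.2395]
orientation: [0.2, 3.135, 0.001]
ft_force: [1.2, -0.0, -1.4]
gripper_width: 0.0004
finger_force: 0.0
```

Request:
{"name": "jog_arm", "arguments": {
  "series": [
    [0, 0, 0, -28, -28, 0, 0],
    [0, 0, 0, -28, -28, 0, 0],
    [0, 0, 0, -28, -28, 0, 0],
    [0, 0, 0, -28, -28, 0, 0],
    [0, 0, 0, -28, -28, 0, 0],
    [0, 0, 0, -28, -28, 0, 0],
    [0, 0, 0, -28, -28, 0, 0],
    [0, 0, 0, -28, -28, 0, 0]
  ]
}}

```text
time_s: 1.93
ee_pos: [0.5063, 0.1097, 0.2395]
orientation: [0.201, 3.134, 0.0]
ft_force: [1.0, 1.0, 0.2]
gripper_width: -0.0004
finger_force: 0.0
```

```bash
cat > st.py <<'E'
from h import *
import sys
def delta(x,y,z,yaw=None):
    s=ctrl.observe();R=cv2.Rodrigues(np.array(s["orientation"]))[0]
    print("t",s["time_s"],"pos",np.round(s["ee_pos"],4),"xaxis yaw",np.round(np.degrees(np.arctan2(R[1,0],R[0,0])),2),"tilt",np.round(R[:2,2],4),"F",np.round(s["ft_force"],1),"w",round(s["gripper_width"],4),s["finger_force"])
    print("tool delta mm",np.round(R.T@(np.array([x,y,z])-s["ee_pos"])*1000,1))
if __name__=="__main__": delta(*map(float,sys.argv[1:4]))
E
python3 st.py 0.633 -0.056 0.09
```

```text
t 1.9333 pos [0.5063 0.1097 0.2395] xaxis yaw 172.66 tilt [0.0007 0.0001] F [1.  1.  0.2] w -0.0004 0.0
tool delta mm [-146.7 -148.2  149.6]
```

Request:
{"name": "jog_arm", "arguments": {
  "series": [
    [0, 0, 0, -26, -26, 10, 0],
    [0, 0, 0, -26, -26, 10, 0],
    [0, 0, 0, -26, -26, 20, 0],
    [0, 0, 0, -26, -26, 20, 0],
    [0, 0, 0, -20, -20, 30, 0],
    [0, 0, 0, 0, 0, 30, 0],
    [0, 0, 0, 0, 0, 0, 0],
    [0, 0, 0, 0, 0, 0, 0]
  ]
}}

```text
time_s: 2.6
ee_pos: [0.6107, -0.0265, 0.1177]
orientation: [-0.201, -3.13, -0.002]
ft_force: [-0.5, 0.4, 0.3]
gripper_width: 0.0
finger_force: 0.0
```

```bash
python3 st.py 0.633 -0.056 0.076
```

```text
t 2.6 pos [ 0.6107 -0.0265  0.1177] xaxis yaw 172.66 tilt [-0.0049  0.0015] F [-0.5  0.4  0.3] w 0.0 0.0
tool delta mm [-26.1 -26.4  41.6]
```

Request:
{"name": "jog_arm", "arguments": {
  "series": [
    [0, 0, 0, -13, -13, 0, 0],
    [0, 0, 0, -13, -13, 10, 0],
    [0, 0, 0, 0, 0, 15, 0],
    [0, 0, 0, 0, 0, 12, 0],
    [0, 0, 0, 0, 0, 3, 0],
    [0, 0, 0, 0, 0, 0, 0],
    [0, 0, 0, 0, 0, 0, 0]
  ]
}}

```text
time_s: 3.18
ee_pos: [0.635, -0.0553, 0.0805]
orientation: [0.199, 3.134, -0.0]
ft_force: [0.6, 0.3, -0.3]
gripper_width: 0.0004
finger_force: 0.0
```

```bash
python3 st.py 0.633 -0.056 0.071
```

```text
t 3.1833 pos [ 0.635  -0.0553  0.0805] xaxis yaw 172.74 tilt [ 0.0009 -0.0002] F [ 0.6  0.3 -0.3] w 0.0004 0.0
tool delta mm [ 1.9 -0.9  9.5]
```

Now I'll go down gently until the force builds.

Request:
{"name": "jog_arm", "arguments": {
  "series": [
    [0, 0, 0, 0, 0, 4, 0],
    [0, 0, 0, 0, 0, 3, 0],
    [0, 0, 0, 0, 0, 2, 0],
    [0, 0, 0, 0, 0, 1, 0],
    [0, 0, 0, 0, 0, 0, 0],
    [0, 0, 0, 0, 0, 0, 0]
  ]
}}

```text
time_s: 3.68
ee_pos: [0.6353, -0.056, 0.0706]
orientation: [0.2, 3.134, -0.0]
ft_force: [-1.0, 1.0, 4.6]
gripper_width: 0.0
finger_force: 2.6
```

Request:
{"name": "jog_arm", "arguments": {
  "series": [
    [0, 0, 0, 0, 0, 0.5, 0],
    [0, 0, 0, 0, 0, 0, 0],
    [0, 0, 0, 0, 0, 0, 0]
  ]
}}

```text
time_s: 3.93
ee_pos: [0.6355, -0.0561, 0.0706]
orientation: [0.2, 3.134, -0.0]
ft_force: [-2.9, 1.3, 7.2]
gripper_width: -0.0
finger_force: 3.7
```

Request:
{"name": "jog_arm", "arguments": {
  "series": [
    [0, 0, 0, 0, 0, 0.8, 0],
    [0, 0, 0, 2, 0, 0, 0],
    [0, 0, 0, 4, 0, 0, 0],
    [0, 0, 0, 4, 0, 0, 0],
    [0, 0, 0, 4, 0, 0, 0],
    [0, 0, 0, 4, 0, 0, 0],
    [0, 0, 0, 2, 0, 0, 0],
    [0, 0, 0, 0, 0, 0, 0]
  ]
}}

```text
time_s: 4.6
ee_pos: [0.6169, -0.0541, 0.0706]
orientation: [0.2, 3.13, -0.002]
ft_force: [0.4, -0.1, 7.8]
gripper_width: 0.0002
finger_force: 3.7
```

```bash
cat > g.py <<'E'
from h import *
import sys
S=np.array([.652,.0155]);a=np.radians(-3.6);ex=np.array([np.cos(a),np.sin(a)]);ey=np.array([-ex[1],ex[0]])
for c in sys.argv[1:]:
    im,d=ctrl.get_image(c);cv2.imwrite(f"pics/{c}_now.png",im[:,:,::-1])
    for t in ["gauge","ruler"]:
        for x in ctrl.trace(c,t):
            P=pts(c,d,np.array(x["pixels"]))
            if len(P)<50: continue
            Q=P[abs(P[:,2]-np.median(P[:,2]))<.008];r,z=rect(Q);e=np.array(r[0])/1000-S
            print(c,t,round(x["p"],2),np.round(r[0],1),np.round(r[1]),round(r[2],1),round(z,1),"stand mm",np.round([e@ex*1000,e@ey*1000]),"minx",np.round(np.percentile(Q@np.r_[ex,0]-S@ex,1)*1000,1))
E
python3 g.py scene top
```

```text
scene gauge 0.94 [3.812e+02 1.000e-01] [ 60. 186.] 84.4 4.1 stand mm [-269.  -32.] minx -357.1
scene gauge 0.8 [603.5 -51.9] [ 41. 140.] 82.2 63.7 stand mm [-44. -70.] minx -111.4
scene gauge 0.7 [ 703.4 -300.7] [ 41. 135.] 34.3 3.9 stand mm [  71. -312.] minx 20.1
scene ruler 0.82 [631.4  99.4] [141.  48.] 1.3 63.4 stand mm [-26.  82.] minx -93.4
top gauge 0.73 [ 699.4 -296.9] [ 39. 141.] 34.9 3.5 stand mm [  67. -309.] minx 15.6
top gauge 0.51 [627.9  98.3] [ 39. 140.] 89.8 63.4 stand mm [-29.  81.] minx -98.1
top ruler 0.64 [629.4  99.7] [137.  42.] 0.3 63.4 stand mm [-28.  83.] minx -95.4
```

Request:
{"name": "jog_arm", "arguments": {
  "series": [
    [0, 0, 0, 3, 0, 0.3, 0],
    [0, 0, 0, 4, 0, 0, 0],
    [0, 0, 0, 4, 0, 0, 0],
    [0, 0, 0, 4, 0, 0, 0],
    [0, 0, 0, 4, 0, 0, 0],
    [0, 0, 0, 4, 0, 0, 0],
    [0, 0, 0, 4, 0, 0, 0],
    [0, 0, 0, 2, 0, 0, 0]
  ]
}}

```text
time_s: 5.57
ee_pos: [0.5888, -0.0505, 0.0706]
orientation: [0.2, 3.128, -0.002]
ft_force: [2.2, 0.4, 6.6]
gripper_width: -0.0
finger_force: 3.6
```

Request:
{"name": "jog_arm", "arguments": {
  "series": [
    [0, 0, 0, 3, 0, 0, 0],
    [0, 0, 0, 4, 0, 0, 0],
    [0, 0, 0, 4, 0, 0, 0],
    [0, 0, 0, 4, 0, 0, 0],
    [0, 0, 0, 4, 0, 0, 0],
    [0, 0, 0, 4, 0, 0, 0],
    [0, 0, 0, 3, 0, 0, 0],
    [0, 0, 0, 0, 0, 0, 0]
  ]
}}

```text
time_s: 6.23
ee_pos: [0.5628, -0.0473, 0.0705]
orientation: [0.2, 3.129, -0.002]
ft_force: [0.9, -0.6, 9.7]
gripper_width: -0.0001
finger_force: 4.6
```

```bash
python3 g.py scene
```

```text
scene gauge 0.76 [549.4 -44.2] [ 45. 140.] 84.8 63.7 stand mm [-99. -66.] minx -165.7
scene gauge 0.73 [382.6   1.7] [ 58. 182.] 86.4 4.2 stand mm [-268.  -31.] minx -355.9
scene gauge 0.59 [ 701.8 -299.3] [ 41. 137.] 34.5 3.9 stand mm [  69. -311.] minx 20.1
scene ruler 0.84 [629.2  98.1] [ 43. 144.] 88.4 63.4 stand mm [-28.  81.] minx -95.9
```

Request:
{"name": "jog_arm", "arguments": {
  "series": [
    [0, 0, 0, 3, 0, 0, 0],
    [0, 0, 0, 3, 0, 0, 0],
    [0, 0, 0, 0, 0, 0, 0],
    [0, 0, 0, 0, 0, -3, 0],
    [0, 0, 0, 0, 0, -8, 0],
    [0, 0, 0, 0, 0, -20, 0],
    [0, 0, 0, 0, 0, -30, 0.3],
    [0, 0, 0, 0, 0, -30, 0.7]
  ]
}}

```text
time_s: 7.05
ee_pos: [0.5532, -0.0453, 0.159]
orientation: [-0.2, -3.132, -0.001]
ft_force: [0.0, -0.1, -0.5]
gripper_width: 0.0233
finger_force: 0.0
```

Request:
{"name": "jog_arm", "arguments": {
  "series": [
    [0, 0, 0, 20, 0, -30, 0.7],
    [0, 0, 0, 25, 0, -20, 0.7],
    [0, 0, 0, 0, 0, 0, 0.7],
    [0, 0, 0, 0, 0, 0, 0.7]
  ]
}}

```text
time_s: 7.38
ee_pos: [0.51, -0.04, 0.2104]
orientation: [0.201, 3.132, -0.001]
ft_force: [0.5, -0.8, -0.0]
gripper_width: 0.0598
finger_force: 0.0
```

```bash
python3 g.py scene top; python3 st.py .54 -.045 .06
```

```text
scene gauge 0.95 [381.4   0.8] [ 58. 183.] 84.9 4.2 stand mm [-269.  -32.] minx -358.2
scene gauge 0.73 [ 702.1 -298.2] [ 40. 136.] 34.0 3.9 stand mm [  70. -310.] minx 19.0
scene gauge 0.57 [544.  -42.8] [ 43. 139.] 85.8 63.5 stand mm [-104.  -65.] minx -171.7
scene ruler 0.56 [631.6  99. ] [ 44. 140.] 88.4 63.2 stand mm [-26.  82.] minx -92.9
top gauge 0.87 [ 700.7 -296.1] [ 43. 145.] 34.5 3.4 stand mm [  68. -308.] minx 15.8
top gauge 0.68 [506.5 -39.6] [35. 50.] 88.1 63.4 stand mm [-142.  -64.] minx -165.7
top ruler 0.76 [629.7  99.6] [ 36. 139.] 89.7 63.1 stand mm [-28.  83.] minx -95.6
t 7.6833 pos [ 0.5096 -0.0399  0.2074] xaxis yaw 172.68 tilt [-0.0026  0.0008] F [-0.3  0.6 -0.4] w 0.0602 0.0
tool delta mm [-31.2  -1.3 147.3]
```

View pics/scene_now.png

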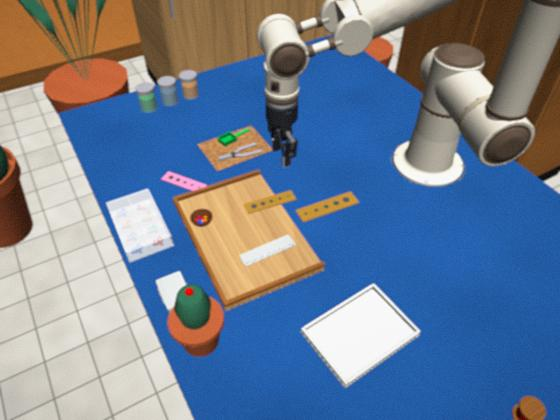

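Request:
{"name": "jog_arm", "arguments": {
  "series": [
    [0, 0, 0, 14, 0, 20, 0.7],
    [0, 0, 0, 0, 0, 30, 0.7],
    [0, 0, 0, 0, 0, 30, 0.7],
    [0, 0, 0, 0, 0, 25, 0.7],
    [0, 0, 0, 0, 0, 10, 0.7],
    [0, 0, 0, 0, 0, 0, 0.7],
    [0, 0, 0, 0, 0, 0, 0.7]
  ]
}}

```text
time_s: 8.27
ee_pos: [0.4962, -0.0383, 0.094]
orientation: [-0.201, -3.135, -0.0]
ft_force: [0.5, -0.2, 0.8]
gripper_width: 0.0597
finger_force: 0.0
```

```bash
python3 st.py .4955 -.0385 .057; python3 - <<'E'
from h import *
im,d=ctrl.get_image("wrist");cv2.imwrite("pics/w1.png",im[:,:,::-1])
E
```

```text
t 8.2667 pos [ 0.4962 -0.0383  0.094 ] xaxis yaw 172.68 tilt [-0.0006  0.0002] F [ 0.5 -0.2  0.8] w 0.0597 0.0
tool delta mm [ 0.6 -0.3 37. ]
```

View pics/w1.png

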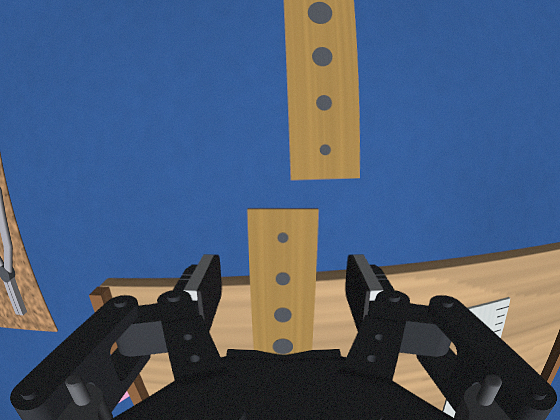

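The wrist view shows the gauge centred between the pads: gauge columns 248–318, pads at 218 and 347. Its end (row 208) is well beyond the tray edge (row ~275).

Request:
{"name": "jog_arm", "arguments": {
  "series": [
    [0, 0, 0, 0, 0, 12, 0.7],
    [0, 0, 0, 0, 0, 12, 0.7],
    [0, 0, 0, 0, 0, 9, 0.7],
    [0, 0, 0, 0, 0, 4, 0.7],
    [0, 0, 0, 0, 0, 0, 0.7],
    [0, 0, 0, 0, 0, 0, 0.7]
  ]
}}

```text
time_s: 8.82
ee_pos: [0.4965, -0.0384, 0.0576]
orientation: [0.201, 3.134, -0.0]
ft_force: [0.1, -1.0, -0.0]
gripper_width: 0.0598
finger_force: 0.0
```

```bash
python3 st.py .4955 -.0385 .057;python3 - <<'E'
from h import *
im,d=ctrl.get_image("wrist");cv2.imwrite("pics/w2.png",im[:,:,::-1])
E
```

```text
t 8.8167 pos [ 0.4965 -0.0384  0.0576] xaxis yaw 172.68 tilt [ 0.001  -0.0003] F [ 0.1 -1.  -0. ] w 0.0598 0.0
tool delta mm [ 1.  -0.2  0.6]
```

View pics/w2.png

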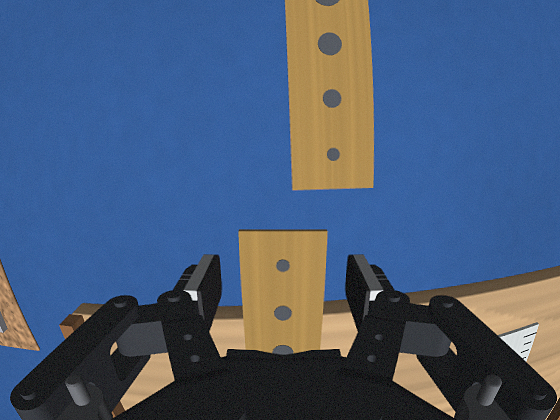

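The gauge end is at row 230 and sits between the pads. I'll go 2 mm lower for a safer hold, then close.

Request:
{"name": "jog_arm", "arguments": {
  "series": [
    [0, 0, 0, 1, 0, 2.5, 0.7],
    [0, 0, 0, 0, 0, 0, 0.3],
    [0, 0, 0, 0, 0, 0, 0.2],
    [0, 0, 0, 0, 0, 0, 0.1],
    [0, 0, 0, 0, 0, 0, 0],
    [0, 0, 0, 0, 0, 0, 0],
    [0, 0, 0, 0, 0, 0, 0]
  ]
}}

```text
time_s: 9.45
ee_pos: [0.4952, -0.0381, 0.0547]
orientation: [0.201, 3.135, -0.0]
ft_force: [-1.1, 0.6, 2.0]
gripper_width: 0.0353
finger_force: 59.5
```

Request:
{"name": "jog_arm", "arguments": {
  "series": [
    [0, 0, 0, 0, 0, -3, 0],
    [0, 0, 0, 0, 0, -6, 0],
    [0, 0, 0, 0, 0, -12, 0],
    [0, 0, 0, 0, 0, -20, 0],
    [0, 0, 0, 0, 0, -25, 0],
    [0, 0, 0, 0, 0, -25, 0],
    [0, 0, 0, 0, 0, -15, 0],
    [0, 0, 0, 0, 0, 0, 0]
  ]
}}

```text
time_s: 10.12
ee_pos: [0.4975, -0.0389, 0.1646]
orientation: [0.2, 3.128, -0.003]
ft_force: [1.2, -0.7, 0.3]
gripper_width: 0.0356
finger_force: 59.9
```

```bash
python3 st.py .4955 -.0385 .057; python3 g.py scene; python3 - <<'E'
import cv2
im=cv2.imread("pics/scene_now.png");cv2.imwrite("pics/c3.png",cv2.resize(im[130:290,200:400],None,fx=3,fy=3))
E
```

```text
t 10.1167 pos [ 0.4975 -0.0389  0.1646] xaxis yaw 172.68 tilt [ 0.0074 -0.0024] F [ 1.2 -0.7  0.3] w 0.0356 59.92291867733002
tool delta mm [  2.8   0.3 107.6]
scene gauge 0.93 [381.   -0.4] [ 60. 183.] 84.8 4.2 stand mm [-269.  -33.] minx -358.1
scene gauge 0.86 [ 704.3 -300.7] [ 46. 141.] 30.1 3.7 stand mm [  72. -312.] minx 20.6
scene gauge 0.59 [557.8 -46.4] [ 44. 118.] 83.5 173.0 stand mm [-90. -68.] minx -146.1
scene ruler 0.55 [630.8  97.4] [ 44. 141.] 90.0 63.4 stand mm [-26.  80.] minx -93.6
```

View pics/c3.png

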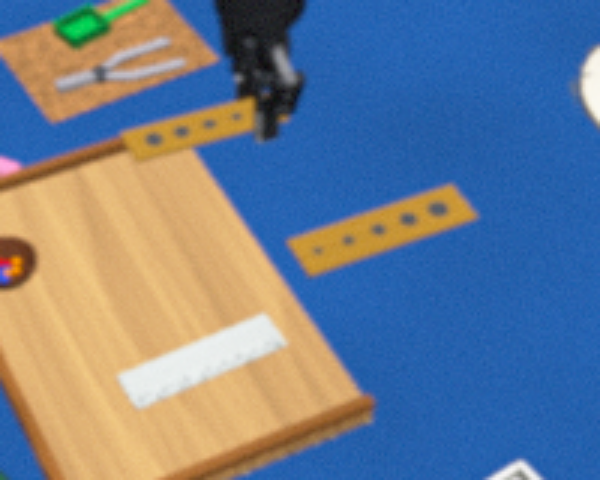

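The gauge is held and level, top at z≈0.173. I'll carry it to the dish.

Request:
{"name": "jog_arm", "arguments": {
  "series": [
    [0, 0, -0.05, 0, 0, 0, 0],
    [0, 0, -0.076, 0, 0, 0, 0],
    [0, 0, -0.076, 0, 10, 0, 0],
    [0, 0, 0, -2, 20, 0, 0],
    [0, 0, 0, -3, 30, 0, 0],
    [0, 0, 0, -3, 34, 0, 0],
    [0, 0, 0, -3, 34, 0, 0],
    [0, 0, 0, -3, 34, 0, 0]
  ]
}}

```text
time_s: 10.93
ee_pos: [0.4961, 0.1259, 0.1582]
orientation: [0.115, -3.136, -0.0]
ft_force: [1.1, -0.3, -0.6]
gripper_width: 0.0358
finger_force: 60.0
```

Request:
{"name": "jog_arm", "arguments": {
  "series": [
    [0, 0, 0, -3, 34, 0, 0],
    [0, 0, 0, -3, 34, 0, 0],
    [0, 0, 0, -3, 34, 0, 0],
    [0, 0, 0, -3, 34, 0, 0],
    [0, 0, 0, -3, 34, 0, 0],
    [0, 0, 0, -3, 34, 0, 0],
    [0, 0, 0, 0, 20, 0, 0],
    [0, 0, 0, 0, 0, 0, 0]
  ]
}}

```text
time_s: 11.6
ee_pos: [0.497, 0.3524, 0.1578]
orientation: [0.123, -3.136, -0.0]
ft_force: [0.9, -0.1, -0.6]
gripper_width: 0.0353
finger_force: 60.0
```

```bash
python3 st.py .494 .3755 .06; python3 g.py scene
```

```text
t 11.6 pos [0.497  0.3524 0.1578] xaxis yaw -175.52 tilt [-0.0036  0.    ] F [ 0.9 -0.1 -0.6] w 0.0353 60.042099952697754
tool delta mm [ 0.8 23.2 97.9]
scene gauge 0.88 [547.7 355.5] [137.  40.] 3.5 165.2 stand mm [-125.  333.] minx -187.3
scene gauge 0.78 [ 702.7 -301.6] [ 44. 136.] 35.1 3.9 stand mm [  71. -313.] minx 22.4
scene gauge 0.58 [381.5   0.9] [ 59. 185.] 84.1 4.0 stand mm [-269.  -32.] minx -358.1
scene ruler 0.91 [630.7  98.8] [ 43. 140.] 88.3 63.4 stand mm [-27.  82.] minx -94.2
```

View pics/scene_now.png

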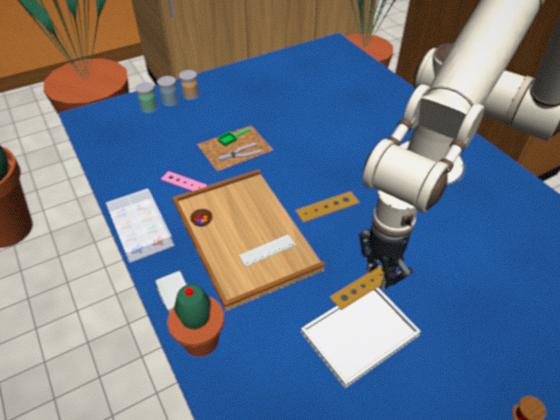

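The gauge is held level at (358,287), just short of the dish centre line. I'll shift 23 mm across and go down.

Request:
{"name": "jog_arm", "arguments": {
  "series": [
    [0, 0, 0, 0, 12, 5, 0],
    [0, 0, 0, 0, 11, 15, 0],
    [0, 0, 0, 0, 0, 25, 0],
    [0, 0, 0, 0, 0, 25, 0],
    [0, 0, 0, 0, 0, 25, 0],
    [0, 0, 0, 0, 0, 20, 0],
    [0, 0, 0, 0, 0, 8, 0],
    [0, 0, 0, 0, 0, 0, 0]
  ]
}}

```text
time_s: 12.42
ee_pos: [0.4954, 0.3707, 0.0344]
orientation: [0.114, -3.134, 0.004]
ft_force: [-0.4, -0.3, -0.0]
gripper_width: 0.0356
finger_force: 60.1
```

```bash
python3 st.py .494 .3755 .015
```

```text
t 12.4167 pos [0.4954 0.3707 0.0344] xaxis yaw -175.82 tilt [-0.0051 -0.0025] F [-0.4 -0.3 -0. ] w 0.0356 60.05543231964111
tool delta mm [ 1.   5.  19.4]
```

Request:
{"name": "jog_arm", "arguments": {
  "series": [
    [0, 0, 0, 0, 4, 5, 0],
    [0, 0, 0, 0, 0, 5, 0],
    [0, 0, 0, 0, 0, 3, 0],
    [0, 0, 0, 0, 0, 2, 0],
    [0, 0, 0, 0, 0, 0, 0],
    [0, 0, 0, 0, 0, 0, 0]
  ]
}}

```text
time_s: 12.92
ee_pos: [0.4972, 0.3763, 0.0227]
orientation: [-0.117, 3.139, 0.0]
ft_force: [0.3, 0.4, -1.0]
gripper_width: 0.0354
finger_force: 60.1
```

Request:
{"name": "jog_arm", "arguments": {
  "series": [
    [0, 0, 0, 0, 0, 3, 0],
    [0, 0, 0, 0, 0, 2, 0],
    [0, 0, 0, 0, 0, 1, 0],
    [0, 0, 0, 0, 0, 0, 0],
    [0, 0, 0, 0, 0, 0, 0]
  ]
}}

```text
time_s: 13.33
ee_pos: [0.4969, 0.3761, 0.0162]
orientation: [0.117, -3.139, 0.0]
ft_force: [1.6, 0.1, -0.5]
gripper_width: 0.0353
finger_force: 60.1
```

Request:
{"name": "jog_arm", "arguments": {
  "series": [
    [0, 0, 0, 0, 0, 1, 0],
    [0, 0, 0, 0, 0, 1, 0],
    [0, 0, 0, 0, 0, 1, 0],
    [0, 0, 0, 0, 0, 0, 0],
    [0, 0, 0, 0, 0, 0, 0]
  ]
}}

```text
time_s: 13.75
ee_pos: [0.497, 0.3762, 0.0134]
orientation: [0.117, -3.139, 0.0]
ft_force: [-0.2, 0.3, -0.6]
gripper_width: 0.0353
finger_force: 60.1
```

Request:
{"name": "jog_arm", "arguments": {
  "series": [
    [0, 0, 0, 0, 0, 1, 0],
    [0, 0, 0, 0, 0, 1, 0],
    [0, 0, 0, 0, 0, 0, 0],
    [0, 0, 0, 0, 0, 0, 0]
  ]
}}

```text
time_s: 14.08
ee_pos: [0.4971, 0.3763, 0.0132]
orientation: [0.117, -3.139, 0.001]
ft_force: [-6.0, -2.7, 11.7]
gripper_width: 0.0354
finger_force: 66.8
```

Contact at 0.0132. I'll back off 1 mm, release and rise.

Request:
{"name": "jog_arm", "arguments": {
  "series": [
    [0, 0, 0, 0, 0, -2, 0],
    [0, 0, 0, 0, 0, 0, 0.5],
    [0, 0, 0, 0, 0, 0, 0.65],
    [0, 0, 0, 0, 0, 0, 0.65],
    [0, 0, 0, 0, 0, 0, 0.65],
    [0, 0, 0, 0, 0, 0, 0.65]
  ]
}}

```text
time_s: 14.58
ee_pos: [0.4969, 0.3761, 0.0132]
orientation: [0.116, -3.139, 0.0]
ft_force: [-0.4, 0.2, -0.8]
gripper_width: 0.0557
finger_force: 0.0
```

Request:
{"name": "jog_arm", "arguments": {
  "series": [
    [0, 0, 0, 0, 0, -10, 0.65],
    [0, 0, 0, 0, 0, -25, 0.65],
    [0, 0, 0, 0, 0, -35, 0.65],
    [0, 0, 0, 0, 0, -35, 0.65],
    [0, 0, 0, 20, 0, -35, 0.65],
    [0, 0, 0, 30, 0, -10, 0.65],
    [0, 0, 0, 0, 0, 0, 0.65],
    [0, 0, 0, 0, 0, 0, 0.65]
  ]
}}

```text
time_s: 15.25
ee_pos: [0.4467, 0.3729, 0.165]
orientation: [-0.118, 3.137, 0.001]
ft_force: [0.6, -0.5, 0.0]
gripper_width: 0.0557
finger_force: 0.0
```

```bash
python3 st.py .494 .3755 .06; python3 g.py scene top; python3 - <<'E'
import cv2
im=cv2.imread("pics/scene_now.png");cv2.imwrite("pics/c4.png",cv2.resize(im[230:400,270:460],None,fx=3,fy=3))
E
```

```text
t 15.25 pos [0.4467 0.3729 0.165 ] xaxis yaw -175.68 tilt [0.0021 0.001 ] F [ 0.6 -0.5  0. ] w 0.0557 0.0
tool delta mm [-47.1  -1.  105.1]
scene gauge 0.8 [382.4   2.7] [ 54. 183.] 85.5 4.2 stand mm [-268.  -30.] minx -355.6
scene gauge 0.74 [ 701.7 -298.1] [ 41. 135.] 37.9 3.8 stand mm [  69. -310.] minx 19.1
scene gauge 0.73 [547.  377.5] [142.  43.] 3.6 8.9 stand mm [-127.  355.] minx -196.1
scene ruler 0.79 [631.3  97.6] [ 44. 143.] 88.8 63.4 stand mm [-26.  81.] minx -93.9
scene ruler 0.54 [653.6  14.8] [387. 261.] 86.4 61.1 stand mm [ 2. -1.] minx -124.8
top gauge 0.92 [544.7 380.1] [141.  40.] 4.0 9.3 stand mm [-130.  357.] minx -194.7
top gauge 0.63 [382.2   1.6] [ 54. 188.] 86.3 3.9 stand mm [-268.  -31.] minx -359.9
top gauge 0.62 [ 699.6 -296. ] [ 40. 143.] 33.8 3.4 stand mm [  67. -308.] minx 14.9
top ruler 0.78 [628.4  98.2] [ 39. 142.] 89.7 63.3 stand mm [-29.  81.] minx -96.2
```

View pics/c4.png

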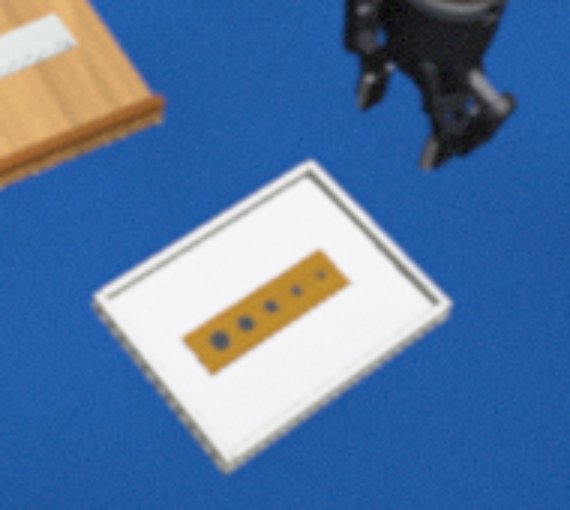

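The gauge lies flat in the middle of the dish with its top at z≈9 mm, and the gripper is clear. The ruler hasn't moved.

```bash
python3 -c "
from bench import ctrl
print(ctrl.finish_job())"
```

```text
the job is handed in; nothing more can be done
None
```

The job is handed in, with no verdict returned: the gauge was slid out over the edge, picked up and laid flat near the centre of the white dish, and the ruler stayed where it was.

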